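# Shut the board case and stack the parts boxes on it

## Task

Shut the lid of the board case fully, then stack the two closed parts boxes on it as a neat column: the longer box first, on the middle of the lid, then the shorter box on the middle of the longer one, both right way up and each with its long sides parallel to those of what it stands on. The boxes hold bare chips, so set them down gently instead of dropping them, leave the case where it stands, and do not disturb the multimeter, cooler, bottle and magnifier.

Things in the scene. Friction and masses are not known exactly. Their poses are not given: they have to be found in the camera images.
- case: Grey padded case with a hinged lid, loose on the bench, 1.7 kg, slides if shoved; a circuit board lies in its foam. 130 mm (its x) by 190 mm (its y), 46 mm high without lid, 64 mm with the lid shut. Origin: centre of the underside; z up. The hinge runs along y on the +x rim (65 mm from the origin, 46 mm up), the side away from the robot; yaw within 0.35 rad.
- case_lid (a joint): Lid angle, rad: 0 shut, 1.57 upright, stop at 1.8; starts at 1.35 to 1.75. Stiff hinge: the lid stays where it is left, about 2 N at its free edge turns it, so push it all the way down; no latch to operate. Lid: 130 mm from hinge to free edge, 190 mm wide, 18 mm thick, flat outer face 18 mm outside the hinge line (behind the upright lid, on top when shut).
- case_hinge (a point): Middle of the hinge line, on the case's +x rim, 46 mm above the case's underside. Turns with the lid: x points along the lid from free edge to hinge, y along the hinge, z out of the lid's outer face.
- case_top (a point): Centre of the lid's flat outer face (65 mm from the hinge line, 18 mm outside it). It moves with the lid: with the lid shut it is 64 mm above the bench over the case's origin, z up, x and y as those of the case.
- long_box: Longer parts box: closed black antistatic box with a flat snap lid, a small blank white label off-centre on top. 58 mm (its x) by 150 mm (its y) by 40 mm high, plain flat sides, 0.2 to 0.35 kg. Origin: centre of the underside; z up. Either way round is the same.
- short_box: Shorter parts box of the same make: 50 mm (its x) by 104 mm (its y) by 36 mm high, 0.12 to 0.22 kg. Origin: centre of the underside; z up. Either way round is the same.
- meter: Bystander: black multimeter lying flat, 150 mm (its x) by 75 by 40 mm high. Origin: centre of the underside.
- cooler: Bystander: processor cooler, aluminium fins under a black fan, 128 mm across its four feet, 56 mm high. Origin: centre of the underside.
- flux_bottle: Bystander: white bottle with a pointed nozzle, 42 mm in diameter, 118 mm high, upright. Origin: centre of the underside.
- magnifier: Bystander: hand magnifier lying flat, black ring 90 mm across with a handle reaching 139 mm from the ring's centre along its y, 12 mm high. Origin: underside of the ring's centre.
Mind the look-alikes: they are no part of the job. What is shaped like the short_box but green or yellow is not meant.

How it is judged (in metres and radians):
On the way, in this order (a step that is already met when the one before it is completed fails the run):
1. the case's lid is shut (within 0.05 rad) (value of joint case_lid below 0.05 rad), for 0.2 s.
2. the longer box stands released, squarely on the middle of the shut lid (value of joint case_lid below 0.05 rad and horizontal distance between long_box and case_top below 0.015 m and z of long_box in the frame of case_top between -0.006 and 0.006 m and angle between the y axis of long_box and the y axis of case, either way round below 0.12 rad and angle between long_box's own z axis and vertical below 0.06 rad and linear speed of long_box below 0.03 m/s and contact force between the fingers and long_box below 0.1 N), for 0.3 s.
3. the shorter box stands released, squarely on the middle of the longer box (all of step 2 and horizontal distance between short_box and long_box below 0.01 m and z of short_box in the frame of long_box between 0.034 and 0.046 m and angle between the y axis of short_box and the y axis of long_box, either way round below 0.12 rad and angle between short_box's own z axis and vertical below 0.06 rad and linear speed of short_box below 0.03 m/s and contact force between the fingers and short_box below 0.1 N), for 0.3 s.
At the end, for the whole second after the job is handed in: Lid shut (under 0.05 rad); longer box upright on the lid, centres within 15 mm; shorter box upright on the longer, centres within 10 mm; long sides parallel within 0.12 rad to what each stands on; all released and at rest; case level and within 30 mm of where it stood (all of step 3 and distance of case from where it was at the start of the episode below 0.03 m and angle between case's own z axis and vertical below 0.05 rad); the robot touches nothing.
It fails at once if a parts box is dropped (falls free at over 0.55 m/s, about 15 mm) ((linear speed of long_box above 0.55 m/s and contact force between the fingers and long_box below 0.1 N) or (linear speed of short_box above 0.55 m/s and contact force between the fingers and short_box below 0.1 N)).
It fails at once if the case is shoved or lifted more than 30 mm (distance of case from where it was at the start of the episode above 0.03 m).
It fails at once if a bystander is disturbed (moved more than 25 mm or tipped) (distance of any of meter, cooler, flux_bottle, magnifier from where it was at the start of the episode above 0.025 m or angle between any of meter, cooler, flux_bottle, magnifier's own z axis and vertical above 0.3 rad).
It also fails if it takes over 64 s, if anything falls off the work surface, if the arm or the gripper's body presses on something with over 40 N, if the wrist force passes 120 N, or if a joint passes its speed limit or range.

## Robot

A 6-joint arm with a two-finger parallel gripper is mounted at the origin on the work surface. World frame = base frame: x ahead of the robot, y to its left, z up, the work surface at z = 0. Lengths are in mm, angles in rad, forces in N, time in s.
With the tool pointing down it reaches from about 275 to 750 mm from the base axis. Payload 10.2 kg.
Tool frame: the origin (TCP) lies between the finger pads; the fingertips stand 11 mm ahead of it and the grasp point (between the pads) lies 8 mm behind it; z points along the fingers, y is the line along which they close (so a half turn about z gives the same grasp; the last joint's range is limited). The gripper opens to 85 mm and grips with 20 to 120 N. Pads are 22 mm wide; open, the fingers measure 114 mm over their backs; the gripper's body (76 mm by 85 mm) begins 54 mm behind the grasp point. The pads swing forward as they close: fully open they stand 13 mm farther back than shut.
Start: joints at [-1.484, 0.313, 1.498, -0, 1.331, -0.223], TCP at [160.043, -500.018, 242.294] pointing down, gripper open.
Joint ranges: [-2.94, 2.94], [-0.97, 2.17], [0.19, 2.56], [-1.23, 4.37], [0.02, 3.11], [-2.88, 2.88]. Speed limits (rad/s): [2.39, 2.39, 3.01, 3.14, 3.14, 3.14].

## Interface

Orientations are given as a unit quaternion [w, x, y, z].
In Python, from rig import sense, eyes, finish_job gives the robot as it stands.
- The arm moves only by the shell command python3 -m jog 'ROWS' [FORCE]. ROWS is JSON, a list of rows, each a list of 7 numbers: the shift along the tool's x, y, z in m, then the turn, a rotation vector about the tool's x, y, z in rad, then the finger opening in m, from 0 to 0.0854. In form: [[dx, dy, dz, rx, ry, rz, gripper], ...]. A call has 1 to 5 rows; each row shifts and turns the commanded pose from where the row before left it, along the tool's axes as they then stand; what a row does not reach is not made up. A row lasts 1/10 s, in which the tool goes at most 50 mm and 8.59 degrees, less where a joint would pass 70% of its speed; a pose out of reach is approached as far as the arm can. A call is refused whole if a number of a shift passes 0.05 or a number of a turn 0.15, either way. A call with a gripper value outside its range is refused whole. The fingers move at their own pace and stop on an object; FORCE is the grip in N (left out, the last holds). Time passes only in rows, so rows that do not move let the fingers close. It gives the time, the measured TCP pose, the force, the opening and the grip force at its end, in the units of the state.
- sense(): the state, without advancing time (a new reading comes with each control period).
- eyes.capture(name): name is "scene" or "top" or "wrist"; returns the picture (480x640x3 uint8, red, green, blue); there is no depth.
- eyes.calibration(name): a dict with "fx", "fy", "cx", "cy" (pixels), "cam_to_world" (4x4, takes a point from camera to world coordinates); the wrist camera has in their place "mount" (4x4, takes a point from camera to tool coordinates, whose origin is the TCP and whose axes are the flange's). Camera axes: x right, y down, z forward; pixel columns grow to the right and rows downward; lengths in mm; the calibration is good to about 2 mm. A picture is of the moment at which its call begins: read the wrist's pose just before it. calibration takes no time and is no camera call.
- finish_job(): hands the job in; it is judged then, once.
The state is a dict: "time_s": time; "joints": joint angles; "dq": joint speeds; "tau": joint torques, N m; "eef_pos": TCP position; "ee_rot": TCP orientation; "force": force on the tool from outside, world axes, zero at the start; "wrist_torque": the same for the moment, N m; "grip_width": opening from 0.0 (shut) to 1.0 (fully open); "grip_force": force on a finger pad.
Only numpy, scipy, OpenCV 4.12 (cv2) and the standard library are available. Lean on these libraries where they do the work, as an engineer would, in place of code of your own. Each camera call takes 0.05 s, during which the arm holds its last target. There are 200 camera calls.

## Working session

There is one attempt and no reset: what is moved stays moved. The work goes in short steps, Python scripts to look and compute and a shell command to move; the robot and the scene stay as the last step left them, time stands still between calls to the robot, and variables do not carry over. Pictures are saved under pics/ and viewed, at most 10 in all, crops included, and the job is handed in when it is done.

```bash
mkdir -p pics
python3 - <<'E'
from rig import sense, eyes
import cv2
s=sense();print(s)
for n in("scene","top"):
    im=eyes.capture(n);cv2.imwrite(f"pics/{n}0.png",im[:,:,::-1])
    print(n,eyes.calibration(n))
print(eyes.calibration("wrist"))
E
```

```text
{'time_s': 0.0, 'joints': array([-1.48437841e+00,  3.13416746e-01,  1.49843215e+00, -1.75323487e-05,
        1.33100972e+00, -2.23396955e-01]), 'dq': array([ 6.12345662e-05,  9.28789988e-04,  3.88086704e-04, -3.37461936e-04,
        1.18742717e-03, -1.16911342e-03]), 'tau': array([-2.23035524e-03, -4.12275553e+01, -2.59742492e+01, -2.62440935e-04,
        4.12271416e-03, -2.51784961e-06]), 'eef_pos': array([ 160.02733566, -499.75814031,  241.75394521]), 'ee_rot': array([-6.32079316e-04,  9.88025297e-01,  1.54290675e-01,  3.48245749e-05]), 'force': array([ 0.55678147, -0.25517746,  0.32059902]), 'wrist_torque': array([-0.00585054,  0.03893579, -0.01550871]), 'grip_force': 0.0, 'grip_width': 0.9975841088179529}
scene {'fx': 492.6544967419938, 'fy': 492.6544967419938, 'cx': 322.02062403345866, 'cy': 247.69039533169163, 'cam_to_world': array([[ 7.92235582e-01,  4.46548218e-01, -4.15881560e-01,
         1.07267209e+03],
       [ 6.10140590e-01, -5.90345904e-01,  5.28412882e-01,
        -5.95504232e+02],
       [-9.55214469e-03, -6.72373707e-01, -7.40150224e-01,
         9.35834230e+02],
 
[... 300 characters left out ...]
-9.99856203e-01,  7.53252123e-03,  1.51932164e-02,
         2.33658760e+01],
       [-1.57222291e-02, -7.60164908e-02, -9.96982600e-01,
         1.12826439e+03],
       [ 0.00000000e+00,  0.00000000e+00,  0.00000000e+00,
         1.00000000e+00]])}
{'fx': 430.8436798416597, 'fy': 430.8436798416597, 'cx': 315.4886187765589, 'cy': 232.8127265810296, 'mount': array([[ 8.54607242e-04, -9.58875348e-01, -2.83826243e-01,
         7.28049842e+01],
       [ 9.99999584e-01,  7.29190181e-04,  5.47533576e-04,
        -7.50666968e-01],
       [-3.18053139e-04, -2.83826593e-01,  9.58875573e-01,
        -1.31875813e+02],
       [ 0.00000000e+00,  0.00000000e+00,  0.00000000e+00,
         1.00000000e+00]])}
```

View pics/top0.png

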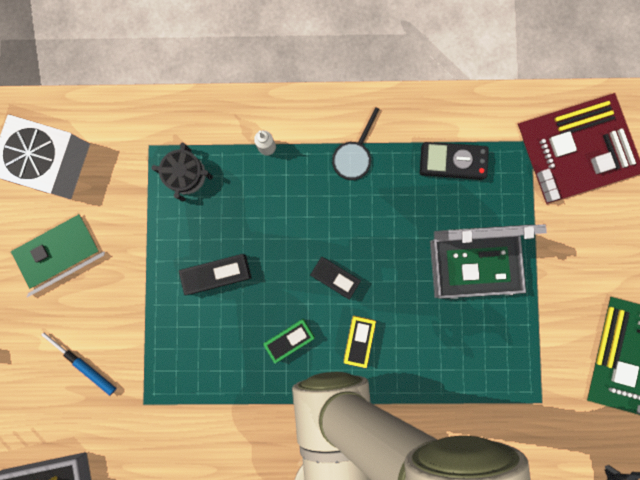

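View pics/scene0.png

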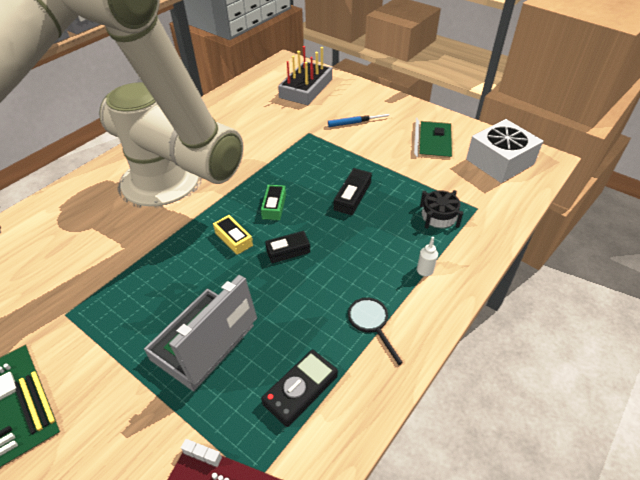

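Top view: the long black box is at (215,274) and the short black one at (336,278). The look-alikes are green (289,341) and yellow (360,342). The case is at (480,265) with its lid upright. I choose the two plain black boxes and check them in one close crop.

Run:
```python
import cv2,numpy as np
im=cv2.imread("pics/top0.png")
a=cv2.resize(im[245:305,170:370],None,fx=4,fy=4,interpolation=cv2.INTER_CUBIC)
b=cv2.resize(im[220:305,420:550],None,fx=4,fy=4,interpolation=cv2.INTER_CUBIC)
o=np.zeros((590,800,3),np.uint8);o[:240,:800]=a;o[245:585,:520]=b
cv2.imwrite("pics/crop1.png",o)
```

```text
(no output)
```

View pics/crop1.png

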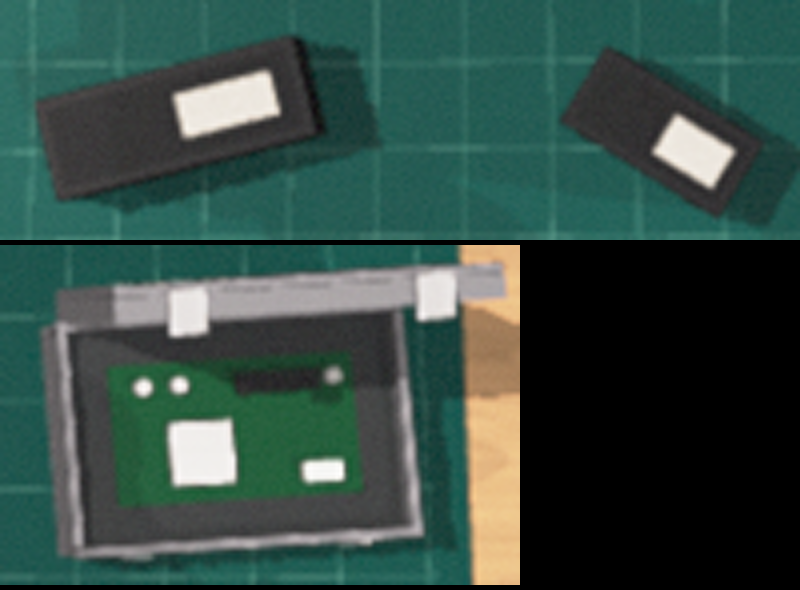

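The crop shows the two plain black boxes with off-centre labels. Long box top corners are at about crop (38,102), (296,37), (316,133), (60,199), and the short box's are at (608,48), (762,146), (720,215), (562,124). The case's front rim runs from (78,552) to (422,535).

```bash
cat > h.py <<'E'
import numpy as np
from rig import sense, eyes
from scipy.spatial.transform import Rotation as R
def ray(c,T,px,z):
    d=T[:3,:3]@np.array([(px[0]-c['cx'])/c['fx'],(px[1]-c['cy'])/c['fy'],1]);o=T[:3,3]
    return o+d*(z-o[2])/d[2]
def rot(s): q=s['ee_rot'];return R.from_quat([q[1],q[2],q[3],q[0]])
def wristT(s,c):
    T=np.eye(4);T[:3,:3]=rot(s).as_matrix();T[:3,3]=s['eef_pos'];return T@c['mount']
def to_tool(s,target,yaw=None):
    """tool-axes shift (m) to TCP target mm and rz so tool y (closing) lies along yaw"""
    r=rot(s);d=r.inv().apply(np.array(target)-s['eef_pos'])/1000
    out=np.round(d,4)
    if yaw is not None:
        y=r.as_matrix()[:,1];a=np.arctan2(y[1],y[0]);e=(yaw-a+np.pi/2)%np.pi-np.pi/2
        return out,'rz',round(-e,3),'j6',s['joints'][5]
    return out
E
python3 - <<'E'
from h import *
c=eyes.calibration('top');T=c['cam_to_world']
def A(p):return (170+p[0]/4,245+p[1]/4)
def B(p):return (420+p[0]/4,220+(p[1]-245)/4)
for n,P,z in(('long',[(38,102),(296,37),(316,133),(60,199)],40),('short',[(608,48),(762,146),(720,215),(562,124)],36)):
    Q=np.array([ray(c,T,A(p),z) for p in P])[:,:2];m=Q.mean(0);l=(Q[1]+Q[2]-Q[0]-Q[3])/2
    print(n,m.round(1),'len',np.linalg.norm(l),'wid',np.linalg.norm(Q[0]-Q[3]),'yawlong',np.arctan2(l[1],l[0]))
Q=np.array([ray(c,T,B(p),46) for p in[(78,552),(422,535),(402,312),(60,327)]]);print(Q.round(1))
# lid free edge at unknown z: top corners approx
for z in(165,175):print(z,[ray(c,T,B(p),z).round(1) for p in[(505,265),(505,298),(113,290),(115,325)]])
E
```

```text
long [492.1 280.5] len 147.62007070747157 wid 55.4987363410757 yawlong -1.3281067580463644
short [481.8  10.3] len 101.32531213549635 wid 49.50927131813467 yawlong -2.1213747152257123
[[ 439.9 -216.7   46. ]
 [ 448.1 -404.4   46. ]
 [ 570.6 -398.1   46. ]
 [ 563.7 -209.9   46. ]]
165 [array([ 583.3, -402.9,  165. ]), array([ 567.1, -402.3,  165. ]), array([ 572.5, -210.7,  165. ]), array([ 555.2, -211.2,  165. ])]
175 [array([ 582.3, -398.5,  175. ]), array([ 566.2, -397.8,  175. ]), array([ 571.6, -208.2,  175. ]), array([ 554.4, -208.8,  175. ])]
```

```bash
python3 -m jog '[[0,0,0,0,0,0.135,0],[0,0,0,0,0,0.135,0],[0.046,-0.0175,0,0,0,0,0],[0.046,-0.0175,0,0,0,0,0],[0.046,-0.0175,0,0,0,0,0]]' && python3 -m jog '[[0.046,-0.0175,0,0,0,0,0],[0.046,-0.0175,0,0,0,0,0],[0.046,-0.0175,0,0,0,0,0],[0.046,-0.0175,0,0,0,0,0],[0.046,-0.0175,0,0,0,0,0]]' && python3 -m jog '[[0.02,-0.008,0,0,0,0,0],[0,0,0,0,0,0,0]]'
python3 - <<'E'
from h import *
s=sense();print(s['eef_pos'],to_tool(s,(619,-303,160),0.044+1.5708),s['time_s'])
import cv2
cv2.imwrite('pics/s1.png',eyes.capture('scene')[170:460,100:420,::-1].repeat(2,0).repeat(2,1))
E
```

```text
time_s: 0.6
eef_pos: [297.1, -441.1, 242.1]
ee_rot: [-0.0, 1.0, 0.019, -0.0]
force: [-0.7, -0.6, 0.1]
grip_width: 0.143
grip_force: 0.0
time_s: 1.1
eef_pos: [523.8, -344.2, 242.0]
ee_rot: [-0.0, 1.0, 0.02, -0.0]
force: [-0.1, -0.3, -0.3]
grip_width: 0.001
grip_force: 0.0
time_s: 1.3
eef_pos: [543.8, -334.8, 241.2]
ee_rot: [-0.001, 1.0, 0.022, -0.0]
force: [-0.8, -0.3, 0.4]
grip_width: 0.002
grip_force: 0.0
[ 543.82625411 -334.81405608  241.16517496] (array([ 0.0765, -0.0284,  0.0812]), 'rz', np.float64(-0.001), 'j6', np.float64(0.7922120157277416)) 1.3
```

View pics/s1.png

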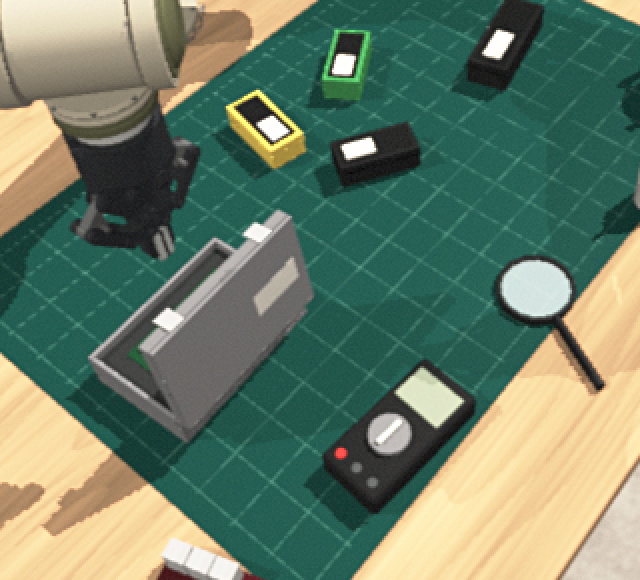

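The picture shows the closed fingers hovering on the near side of the upright lid (lid top edge from crop (150,345) to (285,220)). The way over it is clear.

```bash
python3 -m jog '[[0.038,-0.014,0,0,0,0,0],[0.039,-0.014,0,0,0,0,0],[0,0,0.03,0,0,0,0],[0,0,0.03,0,0,0,0],[0,0,0.02,0,0,0,0]]' && python3 -m jog '[[-0.01,0,0,0,0,0,0],[-0.01,0,0,0,0,0,0],[-0.01,0,0,0,0,0,0],[-0.01,0,0,0,0,0,0],[-0.01,0,0,0,0,0,0]]'
```

```text
time_s: 1.85
eef_pos: [616.1, -306.3, 159.8]
ee_rot: [-0.001, 1.0, 0.019, -0.001]
force: [-0.5, 0.9, 0.3]
grip_width: 0.003
grip_force: 0.0
time_s: 2.35
eef_pos: [566.3, -308.7, 162.4]
ee_rot: [0.0, 1.0, 0.019, 0.0]
force: [1.8, 1.2, -0.8]
grip_width: 0.002
grip_force: 0.9
```

```bash
python3 -m jog '[[-0.009,0,0.001,0,0,0,0],[-0.009,0,0.002,0,0,0,0],[-0.009,0,0.003,0,0,0,0],[-0.008,0,0.004,0,0,0,0],[-0.008,0,0.004,0,0,0,0]]' && python3 -m jog '[[-0.0075,0,0.005,0,0,0,0],[-0.0075,0,0.005,0,0,0,0],[-0.0065,0,0.0065,0,0,0,0],[-0.0065,0,0.0065,0,0,0,0],[-0.005,0,0.0075,0,0,0,0]]' && python3 -m jog '[[-0.005,0,0.0075,0,0,0,0],[-0.004,0,0.008,0,0,0,0],[-0.004,0,0.008,0,0,0,0],[-0.003,0,0.009,0,0,0,0]]'
```

```text
time_s: 2.85
eef_pos: [523.7, -310.2, 148.4]
ee_rot: [0.0, 1.0, 0.019, 0.0]
force: [1.7, -0.9, 0.1]
grip_width: 0.002
grip_force: 0.7
time_s: 3.35
eef_pos: [491.1, -310.6, 117.2]
ee_rot: [-0.0, 1.0, 0.02, -0.0]
force: [0.2, -0.3, 1.4]
grip_width: 0.002
grip_force: 0.7
time_s: 3.75
eef_pos: [475.5, -311.2, 84.6]
ee_rot: [-0.0, 1.0, 0.02, 0.0]
force: [1.0, 0.0, 0.0]
grip_width: 0.003
grip_force: 0.5
```

```bash
python3 -m jog '[[0,0,0.005,0,0,0,0],[0,0,0.004,0,0,0,0],[0,0,0.002,0,0,0,0],[0,0,0.001,0,0,0,0]]' && python3 -m jog '[[0,0,0.001,0,0,0,0],[0,0,0.001,0,0,0,0]]'&& python3 -m jog '[[0,0,0.001,0,0,0,0],[0,0,0,0,0,0,0]]'
```

```text
time_s: 4.15
eef_pos: [475.7, -311.3, 74.8]
ee_rot: [0.0, 1.0, 0.02, -0.0]
force: [-9.1, 5.3, 23.5]
grip_width: -0.003
grip_force: 11.9
time_s: 4.35
eef_pos: [475.8, -311.4, 74.6]
ee_rot: [0.0, 1.0, 0.02, -0.0]
force: [-15.4, 11.0, 40.5]
grip_width: 0.001
grip_force: 20.2
time_s: 4.55
eef_pos: [475.8, -311.4, 74.6]
ee_rot: [0.001, 1.0, 0.02, -0.0]
force: [-16.7, 11.0, 41.8]
grip_width: 0.001
grip_force: 20.9
```

```bash
python3 -m jog '[[0,0,-0.04,0,0,0,0],[0,0,-0.048,0,0,0,0.085],[0,0,-0.048,0,0,0,0.085],[0.01,0,-0.048,0,0,0,0.085],[0.02,0,-0.04,0,0,0,0.085]]' && python3 -m jog '[[0,0,0,0,0,0,0.085],[0,0,0,0,0,0,0.085]]'
python3 - <<'E'
from h import *
import cv2,json
s=sense();print(s['eef_pos'],s['joints'])
im=eyes.capture('wrist')[:,:,::-1];cv2.imwrite('pics/w1.png',im)
np.savez('w1.npz',p=s['eef_pos'],q=s['ee_rot'])
E
```

```text
time_s: 5.05
eef_pos: [505.7, -310.1, 297.7]
ee_rot: [0.001, 1.0, 0.02, 0.001]
force: [0.7, -0.4, -0.7]
grip_width: 0.682
grip_force: 0.0
time_s: 5.25
eef_pos: [506.1, -310.0, 294.2]
ee_rot: [0.0, 1.0, 0.02, 0.0]
force: [-0.2, 0.0, -0.6]
grip_width: 0.987
grip_force: 0.0
[ 506.06774129 -309.96433143  294.20486329] [-7.46814090e-01  4.39868890e-01  1.18370541e+00  1.85173250e-05
  1.51736573e+00  7.83479150e-01]
```

View pics/w1.png

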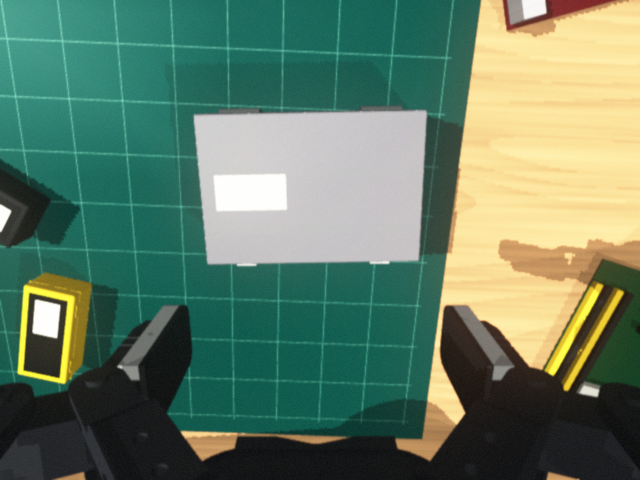

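Lid is shut in the wrist view: its corners are at about (194,114), (427,111), (420,262), (207,264).

Run:
```python
from h import *
d=np.load('w1.npz');s=dict(sense());s2=dict(eef_pos=d['p'],ee_rot=d['q'])
c=eyes.calibration('wrist');T=wristT(s2,c)
Q=np.array([ray(c,T,p,64) for p in[(194,114),(427,111),(420,262),(207,264)]]);print(Q.round(1),Q.mean(0))
y=(Q[0]+Q[3]-Q[1]-Q[2])/2;print('yaw y',np.arctan2(y[1],y[0])-np.pi/2,np.linalg.norm(y))
x=(Q[0]+Q[1]-Q[3]-Q[2])/2;print('yaw x',np.arctan2(x[1],x[0]),np.linalg.norm(x))
# label-plane check of tool tip vs camera not needed; short box yellow etc ignored
print(to_tool(s,(492,280,200),0.243))
```

```text
[[ 567.9 -208.2   64. ]
 [ 578.  -396.6   64. ]
 [ 448.3 -405.3   64. ]
 [ 438.5 -214.9   64. ]] [ 508.16418935 -306.26074851   64.        ]
yaw y 0.05245986748706577 189.64215784555645
yaw x 0.05894659193188798 129.75567285046964
(array([ 0.0102, -0.5898,  0.0938]), 'rz', np.float64(1.368), 'j6', np.float64(0.78349789581057))
```

```bash
python3 -m jog '[[0,-0.049,0,0,0,0,0.085],[0,-0.049,0,0,0,0,0.085],[0,-0.049,0,0,0,0,0.085],[0,-0.049,0,0,0,0,0.085],[0,-0.049,0,0,0,0,0.085]]' >/dev/null && python3 -m jog '[[0,-0.049,0,0,0,0,0.085],[0,-0.049,0,0,0,0,0.085],[0,-0.049,0,0,0,0,0.085],[0,-0.049,0,0,0,0,0.085],[0,-0.049,0,0,0,0,0.085]]' && python3 -m jog '[[0,-0.049,0,0,0,0,0.085],[0.01,-0.049,0,0,0,0,0.085],[0,0,0,0,0,-0.148,0.085],[0,0,0,0,0,-0.148,0.085],[0,0,0,0,0,-0.148,0.085]]' >/dev/null&& python3 -m jog '[[0,0,0.01,0,0,-0.148,0.085],[0,0,0.01,0,0,-0.148,0.085],[0,0,0.01,0,0,-0.148,0.085],[0,0,0.01,0,0,-0.148,0.085],[0,0,0.01,0,0,-0.148,0.085]]' >/dev/null&& python3 -m jog '[[0,0,0,0,0,-0.148,0.085],[0,0,0,0,0,-0.148,0.085],[0,0,0,0,0,-0.148,0.085],[0,0,0,0,0,-0.148,0.085],[0,0,0,0,0,0,0.085]]'
python3 - <<'E'
from h import *
import cv2
s=sense();print(s['eef_pos'],s['joints'][5],to_tool(s,(492,280,200),0.243))
im=eyes.capture('wrist')[:,:,::-1];cv2.imwrite('pics/w2.png',im)
np.savez('w2.npz',p=s['eef_pos'],q=s['ee_rot'])
E
```

```text
time_s: 6.3
eef_pos: [485.2, 181.1, 292.8]
ee_rot: [0.0, 1.0, 0.02, -0.001]
force: [1.7, 0.3, 0.0]
grip_width: 0.998
grip_force: 0.0
time_s: 7.8
eef_pos: [491.8, 277.4, 242.8]
ee_rot: [-0.001, 0.615, 0.789, -0.001]
force: [0.0, 0.4, -0.7]
grip_width: 0.993
grip_force: 0.0
[491.77993198 277.35514478 242.83772221] 0.0600929706674073 (array([0.0025, 0.001 , 0.0428]), 'rz', np.float64(0.003), 'j6', np.float64(0.0600929706674073))
```

View pics/w2.png

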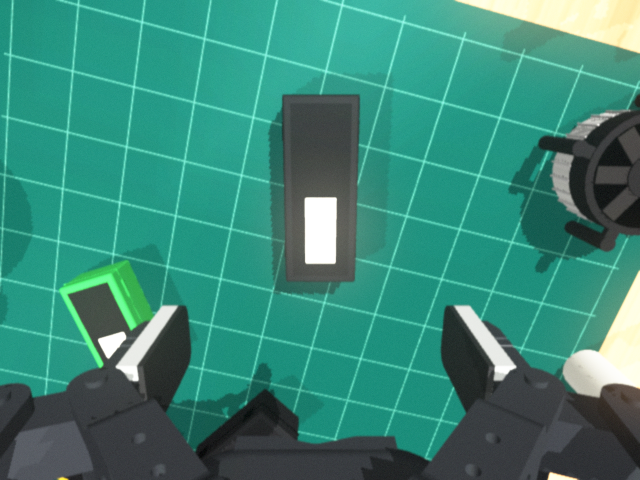

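The long box is dead ahead, with top corners at (283,96), (359,95), (355,281), (287,281).

Run:
```python
from h import *
d=np.load('w2.npz');s=sense();s2=dict(eef_pos=d['p'],ee_rot=d['q'])
c=eyes.calibration('wrist');T=wristT(s2,c)
Q=np.array([ray(c,T,p,40) for p in[(283,96),(359,95),(355,281),(287,281)]]);m=Q.mean(0);print(Q.round(1),m)
l=(Q[0]+Q[1]-Q[2]-Q[3])/2;a=np.arctan2(l[1],l[0]);print(a,np.linalg.norm(l),np.linalg.norm(Q[0]-Q[1]))
print(to_tool(s,(m[0],m[1],22),a-np.pi/2))
```

```text
[[449.2 348.5  40. ]
 [503.6 362.9  40. ]
 [540.8 219.1  40. ]
 [485.5 205.1  40. ]] [494.76116799 283.89076291  40.        ]
1.8213138596192255 148.21308241312425 56.26296237805488
(array([0.0056, 0.0049, 0.221 ]), 'rz', np.float64(-0.009), 'j6', np.float64(0.06463940017098016))
```

```bash
python3 -m jog '[[0.004,0.004,0.04,0,0,-0.009,0.085],[0,0,0.04,0,0,0,0.085],[0,0,0.04,0,0,0,0.085],[0,0,0.04,0,0,0,0.085],[0,0,0.03,0,0,0,0.085]]' && python3 -m jog '[[0,0,0.02,0,0,0,0.085],[0,0,0.011,0,0,0,0.085],[0,0,0,0,0,0,0.085]]' && python3 -m jog '[[0,0,0,0,0,0,0.05],[0,0,0,0,0,0,0.05],[0,0,0,0,0,0,0.05],[0,0,0,0,0,0,0.05]]' 35
```

```text
time_s: 8.35
eef_pos: [493.9, 282.1, 51.3]
ee_rot: [-0.001, 0.614, 0.79, -0.001]
force: [-0.4, 0.0, -0.6]
grip_width: 0.996
grip_force: 0.0
time_s: 8.65
eef_pos: [494.4, 282.3, 22.0]
ee_rot: [-0.001, 0.613, 0.79, -0.001]
force: [-1.1, 0.5, 0.1]
grip_width: 0.995
grip_force: 0.0
time_s: 9.05
eef_pos: [495.8, 282.9, 24.6]
ee_rot: [0.001, 0.612, 0.791, 0.001]
force: [-1.8, -0.3, 7.7]
grip_width: 0.674
grip_force: 39.3
```

```bash
python3 -m jog '[[0,0,-0.01,0,0,0,0.05],[0,0,-0.02,0,0,0,0.05],[0,0,-0.03,0,0,0,0.05],[0,0,-0.04,0,0,0,0.05],[0,0,-0.04,0,0,0,0.05]]' && python3 -m jog '[[0,0,-0.01,0,0,0.07,0.05],[0,0,0,0,0,0.07,0.05],[0,0,0,0,0,0.058,0.05],[0,0,0,0,0,0,0.05]]'
python3 - <<'E'
from h import *
s=sense();print(s['grip_force'],s['grip_width'],to_tool(s,(508,-306.5,160),.053))
E
```

```text
time_s: 9.55
eef_pos: [494.7, 282.5, 165.0]
ee_rot: [-0.0, 0.612, 0.791, -0.0]
force: [1.0, 0.7, -3.9]
grip_width: 0.673
grip_force: 38.7
time_s: 9.95
eef_pos: [495.0, 282.6, 173.7]
ee_rot: [0.0, 0.687, 0.726, -0.0]
force: [0.8, -0.0, -3.2]
grip_width: 0.67
grip_force: 38.7
38.708789348602295 0.6699508971332603 (array([-0.5889, -0.0197,  0.0137]), 'rz', np.float64(0.002), 'j6', np.float64(0.2578482230587552))
```

```bash
python3 -m jog '[[-0.02,0,0,0,0,0,0.05],[-0.035,0,0,0,0,0,0.05],[-0.045,-0.002,0,0,0,0,0.05],[-0.045,-0.002,0,0,0,0,0.05],[-0.045,-0.002,0,0,0,0,0.05]]' >/dev/null && python3 -m jog '[[-0.045,-0.002,0,0,0,0,0.05],[-0.045,-0.002,0,0,0,0,0.05],[-0.045,-0.002,0,0,0,0,0.05],[-0.045,-0.002,0,0,0,0,0.05],[-0.045,-0.002,0,0,0,0,0.05]]' && python3 -m jog '[[-0.045,-0.002,0,0,0,0,0.05],[-0.045,-0.002,0,0,0,0,0.05],[-0.035,0,0,0,0,0,0.05],[-0.015,0,0,0,0,0,0.05],[0,0,0,0,0,0,0.05]]'
python3 - <<'E'
from h import *
import cv2
s=sense();print(s['grip_width'],s['joints'][5],to_tool(s,(508,-306.5,90),.053))
im=eyes.capture('wrist')[:,:,::-1];cv2.imwrite('pics/w3.png',im)
np.savez('w3.npz',p=s['eef_pos'],q=s['ee_rot'])
E
```

```text
time_s: 10.95
eef_pos: [502.1, -134.4, 173.6]
ee_rot: [0.0, 0.686, 0.727, 0.0]
force: [1.2, -0.0, -3.4]
grip_width: 0.673
grip_force: 38.7
time_s: 11.45
eef_pos: [506.1, -274.0, 173.1]
ee_rot: [-0.0, 0.687, 0.726, -0.0]
force: [0.4, 0.9, -3.7]
grip_width: 0.672
grip_force: 38.7
0.6719957652690804 -0.7545747190229152 (array([-0.0326,  0.0002,  0.0831]), 'rz', np.float64(0.002), 'j6', np.float64(-0.7545747190229152))
```

View pics/w3.png

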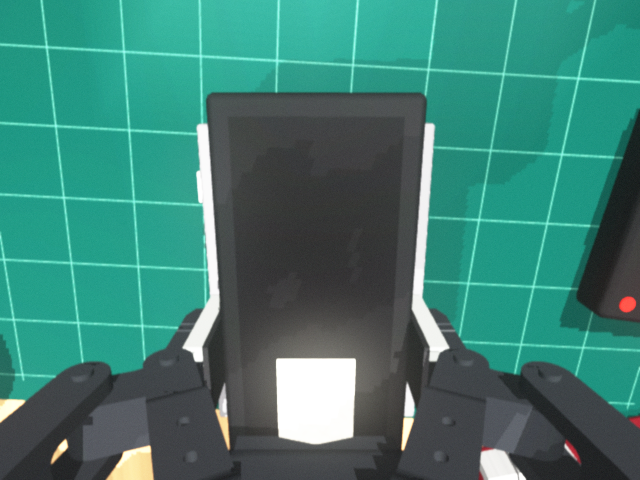

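The box is held straight, and its far top edge is at row ~95 (columns 208–426).

Run:
```python
from h import *
c=eyes.calibration('wrist')
for z in(-15.4,):
  for p in[(208,96),(426,95),(316,118)]:print(ray(c,c['mount'],p,z))
```

```text
[ 75.43140966 -27.44259728 -15.4       ]
[ 75.72617664  28.72043604 -15.4       ]
[ 69.97512004   0.38902927 -15.4       ]
```

```bash
python3 -m jog '[[-0.017,0,0,0,0,0,0.05],[-0.016,0,0.01,0,0,0,0.05],[0,0,0.025,0,0,0,0.05],[0,0,0.02,0,0,0,0.05],[0,0,0.015,0,0,0,0.05]]' && python3 -m jog '[[0,0,0.007,0,0,0,0.05],[0,0,0.003,0,0,0,0.05],[0,0,0,0,0,0,0.05]]' && python3 -m jog '[[0,0,0.002,0,0,0,0.05],[0,0,0,0,0,0,0.05]]'
python3 - <<'E'
from h import *
s=sense();print(s['force'],to_tool(s,(508,-306.5,90),.053))
E
```

```text
time_s: 12.0
eef_pos: [507.8, -304.5, 101.2]
ee_rot: [-0.001, 0.687, 0.727, 0.0]
force: [-0.3, -0.4, -2.6]
grip_width: 0.671
grip_force: 38.7
time_s: 12.3
eef_pos: [508.4, -305.3, 93.4]
ee_rot: [0.0, 0.687, 0.727, 0.0]
force: [0.6, -0.4, -2.8]
grip_width: 0.668
grip_force: 38.6
time_s: 12.5
eef_pos: [508.4, -305.6, 91.7]
ee_rot: [0.0, 0.687, 0.727, 0.0]
force: [-0.4, 0.8, -2.9]
grip_width: 0.672
grip_force: 38.6
[-0.40028976  0.84269597 -2.90645844] (array([-0.0009, -0.0004,  0.0017]), 'rz', np.float64(0.003), 'j6', np.float64(-0.7947618400000577))
```

```bash
python3 -m jog '[[0,0,0.0015,0,0,0,0.05],[0,0,0,0,0,0,0.05]]' && python3 -m jog '[[0,0,0.001,0,0,0,0.05],[0,0,0,0,0,0,0.05]]' && python3 -m jog '[[0,0,0.001,0,0,0,0.05],[0,0,0,0,0,0,0.05]]'
```

```text
time_s: 12.7
eef_pos: [508.2, -305.5, 89.8]
ee_rot: [0.0, 0.687, 0.727, -0.0]
force: [0.2, -0.1, -2.8]
grip_width: 0.673
grip_force: 38.6
time_s: 12.9
eef_pos: [508.2, -305.5, 88.7]
ee_rot: [-0.0, 0.687, 0.727, -0.0]
force: [0.5, 0.2, -3.1]
grip_width: 0.671
grip_force: 38.6
time_s: 13.1
eef_pos: [508.3, -305.6, 88.6]
ee_rot: [0.0, 0.687, 0.727, -0.0]
force: [-4.1, 2.7, 5.3]
grip_width: 0.667
grip_force: 39.7
```

```bash
python3 -m jog '[[0,0,0,0,0,0,0.066],[0,0,0,0,0,0,0.085],[0,0,0,0,0,0,0.085],[0,0,0,0,0,0,0.085]]' && python3 -m jog '[[0,0,-0.02,0,0,0,0.085],[0,0,-0.04,0,0,0,0.085],[0,0,-0.045,0,0,0,0.085],[0,0,-0.045,0,0,0,0.085],[0,0,-0.045,0,0,0,0.085]]' && python3 -m jog '[[0,0,-0.02,0,0,0,0.085],[0,0,0,0,0,0,0.085]]'
python3 - <<'E'
from h import *
import cv2
s=sense();print(s['eef_pos'])
im=eyes.capture('wrist')[:,:,::-1];cv2.imwrite('pics/w4.png',im)
np.savez('w4.npz',p=s['eef_pos'],q=s['ee_rot'])
E
```

```text
time_s: 13.5
eef_pos: [508.3, -305.6, 87.7]
ee_rot: [0.0, 0.687, 0.727, 0.0]
force: [-0.8, 0.0, 0.0]
grip_width: 0.992
grip_force: 0.0
time_s: 14.0
eef_pos: [508.0, -305.3, 284.7]
ee_rot: [0.0, 0.687, 0.727, 0.0]
force: [0.3, -0.9, 0.0]
grip_width: 0.994
grip_force: 0.0
time_s: 14.2
eef_pos: [508.8, -306.0, 306.1]
ee_rot: [0.003, 0.687, 0.727, 0.0]
force: [-0.6, 0.3, -0.7]
grip_width: 0.997
grip_force: 0.0
[ 508.8033719  -306.03207336  306.13134718]
```

View pics/w4.png

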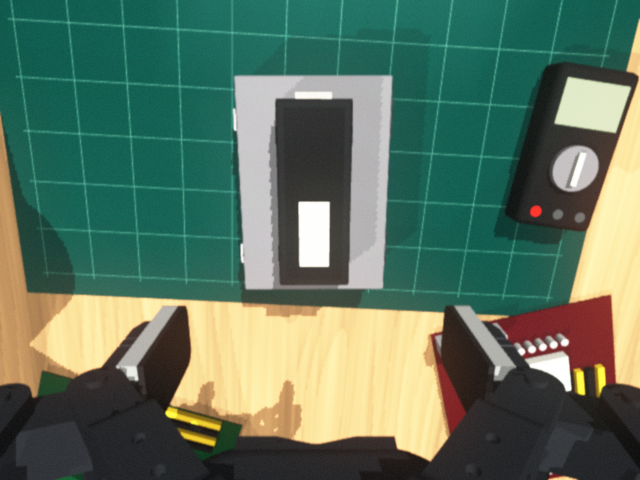

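Run:
```python
from h import *
d=np.load('w4.npz');s=sense();s2=dict(eef_pos=d['p'],ee_rot=d['q'])
c=eyes.calibration('wrist');T=wristT(s2,c)
for P,z in(([(276,99),(353,99),(349,284),(280,284)],104),([(235,76),(392,76),(384,290),(245,290)],64)):
    Q=np.array([ray(c,T,p,z) for p in P]);l=(Q[0]+Q[1]-Q[2]-Q[3])/2
    print(Q.mean(0),np.arctan2(l[1],l[0])-np.pi/2,np.linalg.norm(l),np.linalg.norm(Q[0]-Q[1]))
print(to_tool(s,(482,10,240),1.020-np.pi/2))
```

```text
[ 509.36160934 -303.66819498  104.        ] 0.05627913988892197 148.26616348161417 56.95301501222908
[ 509.28831705 -306.35823746   64.        ] 0.06058529487256736 190.10742402075257 128.1528915345208
(array([ 0.3167, -0.0088,  0.063 ]), 'rz', np.float64(0.607), 'j6', np.float64(-0.7947126755134493))
```

The long box stands well centred on the lid, within ~3 mm and 0.005 rad. Now the short box.

```bash
python3 -m jog '[[0.046,-0.001,0,0,0,0,0.085],[0.046,-0.002,0,0,0,0,0.085],[0.046,-0.002,0,0,0,0,0.085],[0.046,-0.002,0,0,0,0,0.085],[0.046,-0.002,0,0,0,0,0.085]]' >/dev/null && python3 -m jog '[[0.046,0,0,0,0,0,0.085],[0.04,0,0,0,0,0,0.085],[0,0,0.02,0,0,0.147,0.085],[0,0,0.02,0,0,0.147,0.085],[0,0,0.02,0,0,0.147,0.085]]' && python3 -m jog '[[0,0,0,0,0,0.147,0.085],[0,0,0,0,0,0.019,0.085],[0,0,0,0,0,0,0.085]]'
python3 - <<'E'
from h import *
import cv2
s=sense();print(s['eef_pos'],to_tool(s,(482,10,240),1.020-np.pi/2))
im=eyes.capture('wrist')[:,:,::-1];cv2.imwrite('pics/w5.png',im)
np.savez('w5.npz',p=s['eef_pos'],q=s['ee_rot'])
E
```

```text
time_s: 15.25
eef_pos: [480.8, 10.0, 240.4]
ee_rot: [-0.001, 0.831, 0.557, -0.001]
force: [0.6, -0.5, -1.0]
grip_width: 0.992
grip_force: 0.0
time_s: 15.55
eef_pos: [481.3, 9.5, 242.1]
ee_rot: [-0.0, 0.872, 0.489, -0.0]
force: [-0.6, -0.1, 0.0]
grip_width: 0.994
grip_force: 0.0
[481.31452621   9.48577247 242.13495097] (array([0.0008, 0.0003, 0.0021]), 'rz', np.float64(0.003), 'j6', np.float64(0.3237873253873271))
```

View pics/w5.png

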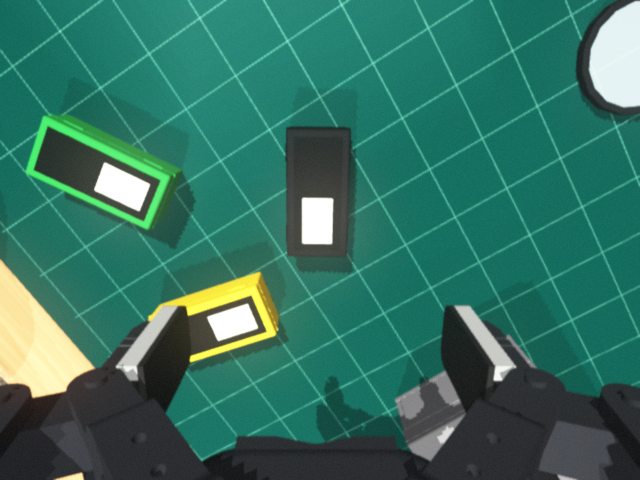

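The short black box is ahead, with top corners (287,128), (350,128), (347,256), (288,256). The yellow look-alike's nearest corners are (262,273), (278,322).

Run:
```python
from h import *
d=np.load('w5.npz');s=sense();s2=dict(eef_pos=d['p'],ee_rot=d['q'])
c=eyes.calibration('wrist');T=wristT(s2,c)
Q=np.array([ray(c,T,p,36) for p in[(287,128),(350,128),(347,256),(288,256)]]);m=Q.mean(0)
l=(Q[0]+Q[1]-Q[2]-Q[3])/2;a=np.arctan2(l[1],l[0]);print(m,a,np.linalg.norm(l),np.linalg.norm(Q[0]-Q[1]))
for p in[(262,273),(278,322),(150,320)]:print('yellow',to_tool(s,ray(c,T,p,36)))
print(to_tool(s,(m[0],m[1],20),a-np.pi/2))
```

```text
[485.21797751  12.46565919  36.        ] 1.0175323438622292 103.56096683096442 48.08107539310433
yellow [-0.0624 -0.0452  0.2065]
yellow [-0.1083 -0.0329  0.2065]
yellow [-0.1064 -0.1443  0.2065]
(array([0.0046, 0.0018, 0.2224]), 'rz', np.float64(0.005), 'j6', np.float64(0.3234931217654472))
```

```bash
python3 -m jog '[[0.0045,0.002,0.04,0,0,0.005,0.085],[0,0,0.045,0,0,0,0.085],[0,0,0.045,0,0,0,0.085],[0,0,0.04,0,0,0,0.085],[0,0,0.03,0,0,0,0.085]]' >/dev/null && python3 -m jog '[[0,0,0.014,0,0,0,0.085],[0,0,0.006,0,0,0,0.085],[0,0,0,0,0,0,0.085]]' && python3 -m jog '[[0,0,0,0,0,0,0.042],[0,0,0,0,0,0,0.042],[0,0,0,0,0,0,0.042],[0,0,0,0,0,0,0.042],[0,0,0,0,0,0,0.042]]' 30 && python3 -m jog '[[0,0,-0.01,0,0,0,0.042],[0,0,-0.02,0,0,0,0.042],[0,0,-0.04,0,0,0,0.042],[0,0,-0.045,0,0,0,0.042],[0,0,-0.045,0,0,0,0.042]]' && python3 -m jog '[[0,0,-0.03,0,0,-0.147,0.042],[0,0,-0.01,0,0,-0.147,0.042],[0,0,0,0,0,-0.147,0.042],[0,0,0,0,0,-0.147,0.042],[0,0,0,0,0,-0.02,0.042]]'
python3 - <<'E'
from h import *
s=sense();print(s['grip_width'],to_tool(s,(508.6,-304.8,200),.055))
E
```

```text
time_s: 16.4
eef_pos: [485.5, 12.3, 22.6]
ee_rot: [-0.0, 0.874, 0.486, -0.0]
force: [0.4, 0.2, 0.3]
grip_width: 0.994
grip_force: 0.0
time_s: 16.9
eef_pos: [486.1, 12.2, 23.7]
ee_rot: [0.0, 0.874, 0.486, 0.001]
force: [-1.1, 0.4, 6.8]
grip_width: 0.578
grip_force: 31.9
time_s: 17.4
eef_pos: [485.0, 12.4, 185.1]
ee_rot: [-0.0, 0.874, 0.486, -0.0]
force: [1.6, -0.3, -1.7]
grip_width: 0.581
grip_force: 32.1
time_s: 17.9
eef_pos: [485.3, 12.3, 223.3]
ee_rot: [0.0, 0.688, 0.726, 0.0]
force: [0.5, 0.0, -2.5]
grip_width: 0.577
grip_force: 32.1
0.5770716101708709 (array([-0.3179,  0.0061,  0.0233]), 'rz', np.float64(-0.001), 'j6', np.float64(-0.2707161648046363))
```

```bash
python3 -m jog '[[-0.02,0,0,0,0,0,0.042],[-0.04,0.002,0,0,0,0,0.042],[-0.045,0.002,0,0,0,0,0.042],[-0.045,0.002,0,0,0,0,0.042],[-0.045,0,0,0,0,0,0.042]]' >/dev/null && python3 -m jog '[[-0.045,0,0,0,0,0,0.042],[-0.038,0,0,0,0,0,0.042],[-0.025,0,0,0,0,0,0.042],[-0.015,0,0,0,0,0,0.042],[0,0,0,0,0,0,0.042]]'
python3 - <<'E'
from h import *
import cv2
s=sense();print(s['grip_width'],to_tool(s,(508.6,-304.8,130),.055))
im=eyes.capture('wrist')[:,:,::-1];cv2.imwrite('pics/w6.png',im)
np.savez('w6.npz',p=s['eef_pos'],q=s['ee_rot'])
E
```

```text
time_s: 18.9
eef_pos: [507.8, -306.1, 222.5]
ee_rot: [-0.0, 0.69, 0.724, -0.0]
force: [0.0, 0.0, -2.6]
grip_width: 0.578
grip_force: 32.1
0.5783164908091338 (array([0.0012, 0.0009, 0.0925]), 'rz', np.float64(-0.006), 'j6', np.float64(-0.7883499701436044))
```

View pics/w6.png

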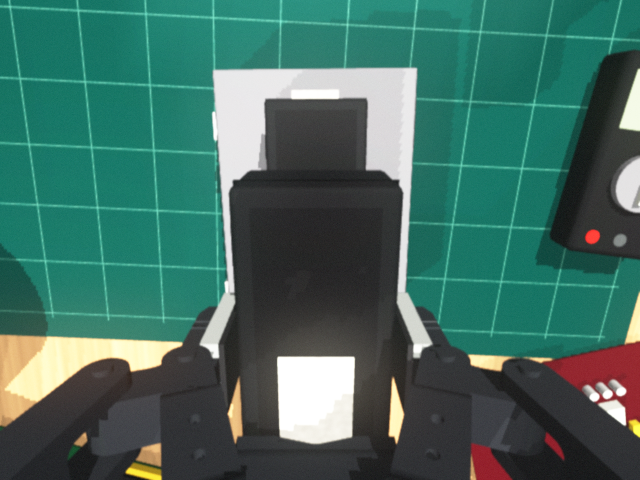

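The held box's top front edge is at row ~187 (columns 232–402). Behind it, the long box's far top edge is at row ~98 (columns 265–368).

Run:
```python
from h import *
d=np.load('w6.npz');s=dict(eef_pos=d['p'],ee_rot=d['q'])
c=eyes.calibration('wrist');T=wristT(s,c);M=c['mount']
for p in[(232,187),(402,187)]:print('held top',ray(c,M,p,-12.3))
for p in[(234,176),(398,173)]:print('held bottom',ray(c,M,p,23.7))
z=s['eef_pos'][2]-104
for p in[(265,98),(368,98)]:print('long far edge',ray(c,M,p,z))
```

```text
held top [ 51.15240612 -23.15712165 -12.3       ]
held top [ 51.18300509  24.55709143 -12.3       ]
held bottom [ 48.51841654 -29.21935864  23.7       ]
held bottom [49.64808416 30.17075973 23.7       ]
long far edge [ 76.86114321 -27.60109789 118.49132407]
long far edge [ 76.91089183  29.52829876 118.49132407]
```

```bash
python3 -m jog '[[0.002,0.0005,0.02,0,0,-0.006,0.042],[0,0,0.03,0,0,0,0.042],[0,0,0.02,0,0,0,0.042],[0,0,0.012,0,0,0,0.042],[0,0,0.005,0,0,0,0.042]]' && python3 -m jog '[[0,0,0.003,0,0,0,0.042],[0,0,0,0,0,0,0.042]]' && python3 -m jog '[[0,0,0.0015,0,0,0,0.042],[0,0,0,0,0,0,0.042]]'
```

```text
time_s: 19.45
eef_pos: [508.5, -301.8, 135.2]
ee_rot: [-0.001, 0.686, 0.728, 0.0]
force: [-0.3, -0.5, -1.7]
grip_width: 0.575
grip_force: 32.0
time_s: 19.65
eef_pos: [508.8, -302.9, 133.4]
ee_rot: [0.0, 0.686, 0.727, 0.0]
force: [-0.6, -0.5, -2.1]
grip_width: 0.577
grip_force: 32.0
time_s: 19.85
eef_pos: [508.6, -303.1, 131.7]
ee_rot: [0.0, 0.686, 0.727, 0.0]
force: [0.3, 0.4, -2.0]
grip_width: 0.578
grip_force: 32.0
```

```bash
python3 -m jog '[[-0.0005,0,0.002,0,0,0,0.042],[0,0,0,0,0,0,0.042]]' && python3 -m jog '[[0,0,0.001,0,0,0,0.042],[0,0,0,0,0,0,0.042]]' && python3 -m jog '[[0,0,0.001,0,0,0,0.042],[0,0,0,0,0,0,0.042]]'
```

```text
time_s: 20.05
eef_pos: [508.5, -303.5, 129.2]
ee_rot: [-0.0, 0.686, 0.727, -0.0]
force: [-0.9, -0.5, -1.5]
grip_width: 0.58
grip_force: 32.0
time_s: 20.25
eef_pos: [508.5, -303.5, 128.2]
ee_rot: [-0.0, 0.686, 0.727, 0.0]
force: [-0.0, -0.1, -1.7]
grip_width: 0.578
grip_force: 32.0
time_s: 20.45
eef_pos: [508.6, -303.6, 127.7]
ee_rot: [0.0, 0.686, 0.727, 0.0]
force: [-1.4, 0.9, 2.7]
grip_width: 0.577
grip_force: 32.6
```

```bash
python3 -m jog '[[0,0,0,0,0,0,0.06],[0,0,0,0,0,0,0.085],[0,0,0,0,0,0,0.085],[0,0,0,0,0,0,0.085]]' && python3 -m jog '[[0,0,-0.02,0,0,0,0.085],[0,0,-0.04,0,0,0,0.085],[0,0,-0.045,0,0,0,0.085],[0,0,-0.045,0,0,0,0.085],[0,0,0,0,0,0,0.085]]' && python3 -m jog '[[0,0,0,0,0,0,0.085],[0,0,0,0,0,0,0.085],[0,0,0,0,0,0,0.085]]'
python3 - <<'E'
from h import *
import cv2
s=sense();print(s['eef_pos'],s['grip_width'])
im=eyes.capture('wrist');g=cv2.cvtColor(im,cv2.COLOR_RGB2GRAY).astype(float)
c=eyes.calibration('wrist');T=wristT(s,c);Ti=np.linalg.inv(T);r=rot(s).as_matrix()
def px(P):
    q=Ti[:3]@np.r_[P,1];return c['fx']*q[0]/q[2]+c['cx'],c['fy']*q[1]/q[2]+c['cy']
cen=np.array([508.6,-304.5,0])
for n,L,W,z in(('long',75,29,104),('short',52,25,140)):
    for e in((1,1),(1,-1),(-1,1),(-1,-1)):print(n,np.round(px(cen+r[:,0]*e[0]*L+r[:,1]*e[1]*W+[0,0,z])))
pr=g[60:340,300:330].mean(1);dv=np.abs(np.diff(pr));print('rows',[(60+i,round(dv[i],1)) for i in range(len(dv)) if dv[i]>4])
for a,b in((105,125),(170,200)):
    pr=g[a:b,180:450].mean(0);dv=np.abs(np.diff(pr));print('cols',[(180+i,round(dv[i],1)) for i in range(len(dv)) if dv[i]>4])
E
```

```text
time_s: 20.85
eef_pos: [508.6, -303.5, 127.3]
ee_rot: [0.0, 0.686, 0.727, 0.0]
force: [0.7, 0.5, -0.2]
grip_width: 0.993
grip_force: 0.0
time_s: 21.35
eef_pos: [509.8, -304.5, 283.9]
ee_rot: [0.006, 0.686, 0.727, 0.0]
force: [0.0, -0.3, -0.0]
grip_width: 0.997
grip_force: 0.0
time_s: 21.65
eef_pos: [508.3, -303.3, 275.9]
ee_rot: [-0.001, 0.686, 0.727, -0.0]
force: [0.1, -0.2, 0.0]
grip_width: 0.994
grip_force: 0.0
[ 508.27782922 -303.26225482  275.87063174] 0.9941690239326745
long [359. 105.]
long [273. 104.]
long [353. 307.]
long [278. 307.]
short [356. 144.]
short [275. 144.]
short [352. 299.]
short [279. 299.]
rows [(77, np.float64(30.3)), (78, np.float64(53.2)), (79, np.float64(22.5)), (94, np.float64(5.7)), (95, np.float64(27.7)), (96, np.float64(26.4)), (97, np.float64(6.1)), (102, np.float64(13.5)), (103, np.float64(71.0)), (104, np.float64(85.6)), (105, np.float64(25.1)), (143, np.float64(5.0)), (144, np.float64(5.1)), (226, np.float64(5.3)), (227, np.float64(77.4)), (228, np.float64(97.6)), (229, np.float64(13.6)), (282, np.float64(26.5)), (283, np.float64(107.6)), (284, np.
[... 977 characters left out ...]
at64(18.5)), (230, np.float64(5.9)), (231, np.float64(6.1)), (233, np.float64(13.7)), (234, np.float64(47.9)), (235, np.float64(53.4)), (236, np.float64(22.5)), (266, np.float64(16.2)), (267, np.float64(24.6)), (268, np.float64(18.7)), (269, np.float64(7.3)), (273, np.float64(5.4)), (274, np.float64(23.7)), (275, np.float64(43.6)), (276, np.float64(16.2)), (277, np.float64(4.3)), (278, np.float64(4.5)), (346, np.float64(4.3)), (355, np.float64(44.1)), (356, np.float64(63.0)), (357, np.float64(19.4)), (394, np.float64(20.1)), (395, np.float64(45.6)), (396, np.float64(32.7)), (397, np.float64(8.0)), (436, np.float64(9.6)), (437, np.float64(6.8)), (440, np.float64(8.3)), (441, np.float64(8.3))]
```

Edges measured at rows 104, 144 and 297 and columns 273/358 and 275/356 all match the predicted concentric stack within about 1–2 px, so I'm handing it in.

```bash
python3 -c "from rig import finish_job; print(finish_job())"
```

```text
the job is handed in; nothing more can be done
None
```

The lid is shut and the two black boxes are stacked centred on it, long box first and short box on top. I handed the job in at about 21.7 s, and the hand-in call returned no verdict.

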